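# Lock the water filter cartridge into its leaning quick coupler

### The job

Pull the coupler's sprung sleeve back by its handle tab and twist it to the right so that the hook holds it back, and let go of it. Take the filter cartridge, the tallest of the three plugs in the wooden rack, and seat it fully home in the socket; then twist the sleeve back and let it spring fully forward, so that the cartridge is locked, and let go of everything. Leave the two short caps in the rack and disturb nothing else on the worktop.

Things in the scene. Friction and masses are not known exactly. Their poses are not given: they have to be found in the camera images.
- socket_mouth (a point): Centre of the mouth of the quick coupler's socket, top of a steel barrel leaning 26 degrees from vertical, to the left. z axis: along the barrel, out of the mouth; y: level, away from the robot (within 20 degrees); x: square to both, to the right and up. Socket 27 mm across inside (33 mm at the lip), 46 mm deep; barrel 38 mm outside, lip 42 mm.
- tab_grip (a point): Grip point of the sleeve's aluminium tab, on an arm toward the robot, 85 mm from the barrel's axis; sleeve forward it is 1 mm past the mouth along z. The tab is a plate parallel to the axis: 28 mm long radially, 14 mm thick (pinch it tangentially), top 17 mm above this point, arm 17 mm below. At twist 0 it stands at -107 degrees about z from socket_mouth's x. Moves with the sleeve.
- sleeve (a joint): Position of the sprung sleeve along the barrel, m. 0 = fully forward (toward the mouth); it can be pulled back, toward the base, up to 0.020. A spring pushes it forward with 6 N at 0 and 9 N at 0.020. While forward it twists by no more than about 0.12 rad.
- collar (a joint): Twist of the sleeve about the barrel, rad, 0 to 0.62; it grows anticlockwise seen from above (the tab goes to the right). Pulled back beyond 0.017 the sleeve twists with light friction; beyond about 0.45 its lug lies under the hook, which keeps the sleeve back (near 0.015) when let go. Twisted back below about 0.1 the lug is free and the spring drives the sleeve forward.
- cartridge_mid (a point): Filter cartridge: the tallest of three plugs standing in the rack, spigot down. Point on its axis, about half-way up its plain round white grip, 40 mm across, 55 mm high (top 26 mm above this point). Below: a flange 48 mm across, 6 mm thick, and a steel spigot 24 mm across, 45 mm long, grooved. z axis: along it, away from the spigot. 106 mm long in all, about 0.14 kg.
- cartridge_shoulder (a point): Point on the cartridge's axis at the underside of its flange, 35 mm below cartridge_mid; the spigot reaches 45 mm farther. Fully home, the flange lies on the socket's mouth: this point meets socket_mouth, axes in line. Its turn about its axis does not matter.
- cap_ribbed_mid (a point): Short blanking cap with a ribbed round grip 38 mm across, standing in the rack: not wanted. Point on its axis half-way up the grip, which tops out 11 mm above.
- cap_winged_mid (a point): Short blanking cap with a flat wing grip 36 x 10 mm, standing in the rack: not wanted. Point on its axis half-way up the wing, which tops out 14 mm above.
- rack: Fixed wooden block 76 x 226 x 50 mm high with three pockets 29 mm across and 46 mm deep in a row along its y axis, 74 mm apart, each holding one plug. Origin at the centre of its underside.
- salt_shaker_mid (a point): Bystander: white salt shaker, 43 mm across and 105 mm tall, standing on the worktop; leave it alone. Point at its centre.
- onion_a_mid (a point): Bystander: brown onion, about 75 mm, standing on the worktop; leave it alone. Point at its centre.
- lemon_a_mid (a point): Bystander: yellow lemon, 83 x 58 x 58 mm, standing on the worktop; leave it alone. Point at its centre.
- garlic_a_mid (a point): Bystander: white garlic bulb, about 52 mm, standing on the worktop; leave it alone. Point at its centre.
- black_lid_jar_mid (a point): Bystander: glass jar with a black lid, 66 mm across, 82 mm tall, standing on the worktop; leave it alone. Point at its centre.
- cartridge: The same cartridge; origin at the end of its spigot, z along its axis toward the grip.
- coupler: The whole coupler stand, fixed. Origin at the underside of its dark base plate (135 x 120 x 12 mm), at its centre within 3 mm; the barrel leans to its -x (the left), y points away from the robot, z up.
- barrel: The barrel with its socket, fixed; axes as socket_mouth, origin 70 mm below it on the axis. Two dogs in the socket jut into the bore while the sleeve is forward, so that no plug passes, and withdraw when it is back. A fixed steel hook for the sleeve's lug stands on the far side, out to 57 mm from the axis and up to 6 mm below the mouth.
- ring_mid (a point): Centre of the sleeve's ring (62 mm across, 27 mm long) round the barrel; on the barrel's axis, 18.5 mm below the mouth with the sleeve forward. The ring, arm, tab and lug are one part. Axes: socket_mouth's turned about z by the twist.
There are look-alikes about, which are no part of the job. What is shaped like the cartridge but green is not meant. Leave any pink look-alike of the part that bears cap_winged_mid alone.

How it is judged:
By the outcome, as a careful person would: the job done as asked, in the order asked, and still so for the second after the job is handed in, with the robot touching nothing.
It also fails if it takes over 72 s, if anything falls off the work surface, if the arm or the gripper's body presses on something with over 40 N, if the wrist force passes 120 N, or if a joint passes its speed limit or range.

### The arm

A 7-joint arm with a two-finger parallel gripper is mounted at the origin on a cart in front of the work surface, level with it; the furniture and walls round the work are solid. World frame = base frame: x ahead of the robot, y to its left, z up, the work surface at z = 0. Lengths are in m, angles in rad, forces in N, time in s.
With the tool pointing down it reaches from about 0.425 to 1.025 m from the base axis. Payload 3.6 kg.
Tool frame: the origin (TCP) lies at the very end of the fingers, on their centre line; the grasp point (between the pads) lies ctrl.grip_point_offset behind it (ctrl.grip_point_offset is the distance from the TCP to the grasp point, in m); z points along the fingers, y is the line along which they close (so a half turn about z gives the same grasp; the last joint's range is limited). The gripper opens to 85 mm and grips with 20 to 120 N. Pads are 22 mm wide; open, the fingers measure 114 mm over their backs; the gripper's body (76 mm by 85 mm) begins 54 mm behind the grasp point. The pads swing forward as they close: fully open they stand 13 mm farther back than shut.
Start: joints at [1.071, 0.591, 0.048, 1.609, -0.033, 0.943, -0.034], TCP at [0.286, -0.666, 0.231] pointing down, gripper open.
Joint ranges: [-2.69, 2.69], [-0.47, 2.24], [-1.27, 1.36], [0.19, 2.51], [-1.53, 4.68], [0.08, 2.07], [-3.09, 3.09]. Speed limits (rad/s): [2.57, 2.57, 3.14, 3.14, 3.14, 3.14, 3.14].

### API

Orientations are given as a unit quaternion [x, y, z, w].
In Python, from station import ctrl, vision gives the robot as it stands.
- The arm moves only by the tool carry_out, never from a script. Its argument "deltas" is text: rows parted by semicolons, each of 7 numbers parted by spaces: the shift along the tool's x, y, z each as a share of 0.4 m, from -1 to 1, then the turn, a rotation vector about the tool's x, y, z each as a share of 60 degrees, from -1 to 1, then the gripper's target within -1 to 1 (fully open at 1, half-way at 0, shut at -1). In form: x y z rx ry rz grip; .... A call has 1 to 8 rows; each row is the pose to reach, as a shift and turn from the pose commanded when the call began, along the tool's axes at that moment; what a row does not reach only later rows make up. A row lasts 1/10 s, in which the tool goes at most 50 mm and 8.59 degrees, less where a joint would pass 70% of its speed; a pose out of reach is approached as far as the arm can. A call with a number of a shift or a turn outside -1 to 1 is refused whole. A call with a gripper value outside its range is refused whole. The fingers move at their own pace and stop on an object; "grip_force" is the grip in N (left out, the last holds). Time passes only in rows, so rows that repeat a pose let the fingers close. It gives the time, the measured TCP pose, the force, the opening and the grip force at its end, in the units of the state.
- ctrl.observe(): the state, without advancing time (a new reading comes with each control period).
- vision.grab_frame(name): name is "scene" or "top"; returns (picture, depth): 400x640x3 uint8, blue, green, red; 400x640 float32, m along the optical axis (not along the pixel's ray), 0 where there is no reading.
- vision.get_calibration(name): a dict with "fovy" (degrees; the focal length in pixels is half the picture's height over the tangent of half this angle, whatever the lens; pixels are square), "cx", "cy" (the principal point, pixels), "k1" (the pictures are not rectified: a ray, as slopes to the right and down, at radius r is drawn at 1 + k1 r^2 times it, then the intrinsics apply), "R" (3x3) and "t" (3): a world point X has camera coordinates R X + t. Camera axes: x right, y down, z forward; pixel columns grow to the right and rows downward; lengths in m; the calibration is good to about 2 mm. A picture is of the moment at which its call begins. get_calibration takes no time and is no camera call.
- ctrl.sign_off(): hands the job in; it is judged then, once.
Trained networks look in the newest picture that a camera, given by its name, has taken for a name from the list of things; names that differ only in an ending like _2 or _b are one class to them, and where a whole thing is asked for, a point or a joint stands for the part that bears it (a point fixed in the world has none). Each returns a list of dicts, best first, with "score" (0 to 1); they miss things now and then, are a little off and sometimes report something else, mostly with a low value. They report only what shows in the picture. A call takes as long as a camera call. They do not tell look-alikes from the thing itself.
- vision.cut_out(target, camera): "region" (400x640 bool, what is visible of it) and "rect" ([left, top, right, bottom] in pixels, round what is visible of it).
The state is a dict: "t": time; "joint_positions": joint angles; "dq": joint speeds; "joint_torque": joint torques, N m; "position": TCP position; "orientation": TCP orientation; "force": force on the tool from outside, world axes, zero at the start; "ft_torque": the same for the moment, N m; "finger_gap": finger opening in m; "grip_force": force on a finger pad.
Only numpy, scipy, OpenCV 4.12 (cv2) and the standard library are available. Lean on these libraries where they do the work, as an engineer would, in place of code of your own. Each camera call takes 0.05 s, during which the arm holds its last target. There are 200 camera calls.

## Working session

There is one attempt and no reset: what is moved stays moved. The work goes in short steps, Python scripts to look and compute and a tool call to move; the robot and the scene stay as the last step left them, time stands still between calls to the robot, and variables do not carry over. Pictures are saved under pics/ and viewed, at most 10 in all, crops included, and the job is handed in when it is done.

Besides the shell and the picture viewer there is one more tool, called after "Emit:" by a JSON object that holds its "fn" and its "kwargs". carry_out: Moves the arm, as the interface text tells. Its arguments: {"type":"object","properties":{"deltas":{"type":"string"},"grip_force":{"type":"number"}},"required":["deltas"]}

```bash
ls; mkdir -p pics; cat > h.py <<'E'
import numpy as np, cv2
from scipy.spatial.transform import Rotation as R
from station import ctrl, vision
def cam(n):
    c=vision.get_calibration(n); f=200/np.tan(np.radians(c['fovy'])/2)
    K=np.array([[f,0,c['cx']],[0,f,c['cy']],[0,0,1.]]); return c,K
def pts(n,depth,mask):
    c,K=cam(n); v,u=np.nonzero(mask&(depth>0)); z=depth[v,u]
    # invert x_d = x(1+k1 r^2)
    xd=np.c_[(u-K[0,2])/K[0,0],(v-K[1,2])/K[1,1]]; x=xd.copy()
    for _ in range(20): x=xd/(1+c['k1']*(x**2).sum(1))[:,None]
    P=np.c_[x*z[:,None],z]; return (P-np.array(c['t']))@np.array(c['R']), u, v
def proj(n,X):
    c,K=cam(n); P=np.atleast_2d(X)@np.array(c['R']).T+np.array(c['t']); x=P[:,:2]/P[:,2:]
    x=x*(1+c['k1']*(x**2).sum(1))[:,None]; return x*K[0,0]+K[:2,2]
E
python3 - <<'E'
from h import *
o=ctrl.observe(); print({k:np.round(v,3).tolist() for k,v in o.items()}, ctrl.grip_point_offset)
for n in ("scene","top"):
    im,d=vision.grab_frame(n); cv2.imwrite(f'pics/{n}0.png',im); np.save(f'{n}0.npy',d)
    c,K=cam(n); print(n,c['k1'],K[0,0],(-np.array(c['R']).T@np.array(c['t'])).round(3),np.array(c['R'])[2].round(2))
    for t in ("cartridge","coupler","barrel","rack","tab_grip","cap_ribbed_mid","cap_winged_mid","salt_shaker_mid","onion_a_mid","lemon_a_mid","garlic_a_mid","black_lid_jar_mid"):
        for r in vision.cut_out(t,n)[:3]:
            p,u,v=pts(n,d,r['region']); print(t,round(r['score'],2),np.round(r['rect']).tolist(),np.median(p,0).round(3),p.max(0).round(3) if len(p) else '')
E
```

```text
pics
{'t': 0.0, 'joint_positions': [1.072, 0.592, 0.048, 1.61, -0.033, 0.943, -0.034], 'dq': [-0.0, -0.001, -0.002, 0.0, 0.001, 0.001, -0.0], 'joint_torque': [-0.001, -54.87, 1.547, -19.812, 0.009, 0.009, 0.0], 'position': [0.286, -0.665, 0.23], 'orientation': [0.979, 0.202, -0.0, -0.001], 'force': [0.241, 0.136, 1.476], 'ft_torque': [0.024, 0.014, -0.0], 'grip_force': 0.0, 'finger_gap': 0.086} 0.0187
scene -0.1310628844692513 486.7591443539974 [-0.232 -1.015  1.025] [ 0.52  0.61 -0.6 ]
cartridge 0.72 [224.0, 163.0, 236.0, 194.0] [0.45  0.309 0.08 ] [0.475 0.345 0.115]
cartridge 0.55 [256.0, 158.0, 266.0, 173.0] [0.58  0.304 0.089] [0.605 0.33  0.119]
coupler 0.55 [334.0, 215.0, 386.0, 270.0] [ 0.573 -0.243  0.049] [ 0.671 -0.117  0.137]
barrel 0.72 [333.0, 216.0, 372.0, 246.0] [ 0.578 -0.236  0.109] [ 0.74  -0.089  0.137]
barrel 0.34 [338.0, 221.0, 372.0, 250.0] [ 0.56  -0.235  0.113] [ 0.727 -0.1    0.137]
rack 0.81 [246.0, 166.0, 291.0, 208.0] [0.547 0.195 0.043] [0.658 0.417 0.06 ]
rack 0.61 [267.0, 178.0, 282.0, 190.0] [0.552 0.163 0.073] [0.574 0.191 0.084]
rack 0.49 [321.0, 18
[... 2206 characters left out ...]
0, 248.0, 240.0, 261.0] [0.451 0.216 0.052] [0.473 0.242 0.08 ]
salt_shaker_mid 0.76 [301.0, 173.0, 317.0, 196.0] [ 0.64  -0.     0.102] [0.696 0.024 0.112]
onion_a_mid 0.84 [300.0, 241.0, 328.0, 267.0] [ 0.449 -0.017  0.051] [0.49  0.017 0.079]
onion_a_mid 0.16 [182.0, 188.0, 265.0, 234.0] [0.565 0.221 0.049] [0.634 0.36  0.083]
lemon_a_mid 0.74 [299.0, 209.0, 319.0, 232.0] [ 0.544 -0.001  0.049] [0.589 0.031 0.064]
garlic_a_mid 0.64 [457.0, 232.0, 473.0, 248.0] [ 0.489 -0.442  0.034] [ 0.512 -0.421  0.055]
black_lid_jar_mid 0.63 [272.0, 139.0, 296.0, 164.0] [0.735 0.068 0.079] [0.779 0.103 0.091]
black_lid_jar_mid 0.36 [294.0, 210.0, 321.0, 234.0] [ 0.544 -0.001  0.049] [0.579 0.036 0.064]
```

```bash
python3 - <<'E'
import cv2
a=cv2.imread('pics/top0.png')[130:275,170:430]; cv2.imwrite('pics/c1.png',cv2.resize(a,None,fx=3,fy=3,interpolation=cv2.INTER_CUBIC))
a=cv2.imread('pics/scene0.png')[150:290,210:400]; cv2.imwrite('pics/c2.png',cv2.resize(a,None,fx=4,fy=4,interpolation=cv2.INTER_CUBIC))
E
```

```text
(no output)
```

View pics/c1.png

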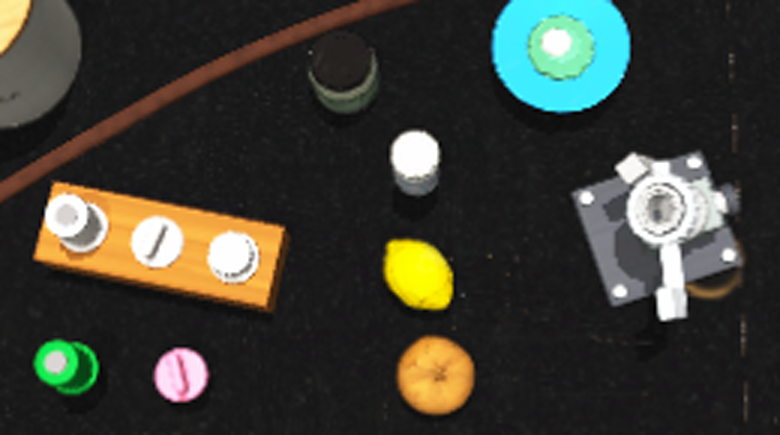

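View pics/c2.png

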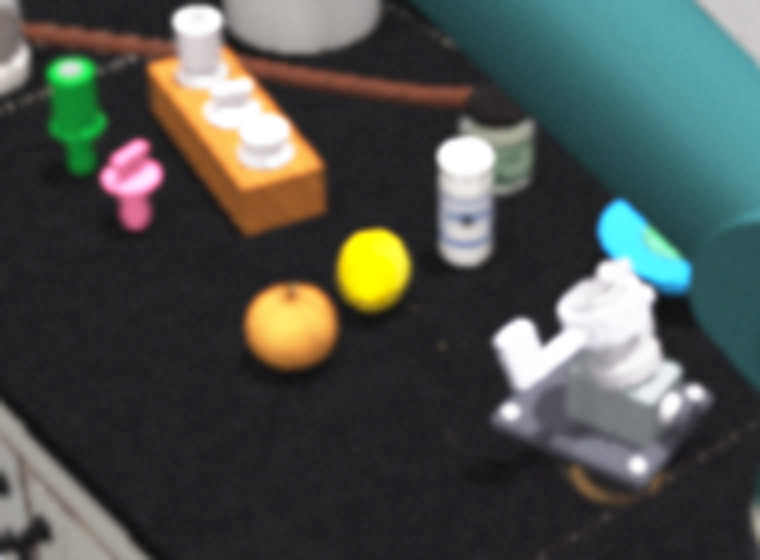

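```bash
cat > fit.py <<'E'
from h import *
from scipy.optimize import least_squares
def cloud(n,d,lo,hi):
    p,u,v=pts(n,d,np.ones(d.shape,bool)); k=((p>lo)&(p<hi)).all(1); return p[k]
def box(p,c,h):
    q=np.abs(p-c)-h; return np.linalg.norm(np.maximum(q,0),axis=1)+np.minimum(q.max(1),0)
def cyl(p,r,z0,z1):
    q=np.c_[np.hypot(p[:,0],p[:,1])-r,np.abs(p[:,2]-(z0+z1)/2)-(z1-z0)/2]
    return np.linalg.norm(np.maximum(q,0),axis=1)+np.minimum(q.max(1),0)
def frame(yaw):
    # coupler x (right) at world (sin,-cos), y away
    x=np.array([np.sin(yaw),-np.cos(yaw),0]); y=np.array([np.cos(yaw),np.sin(yaw),0]); C=np.c_[x,y,[0,0,1]]
    l=np.radians(26); z=-np.sin(l)*x+C[:,2]*np.cos(l); return C,np.c_[np.cross(y,z),y,z]
def sdf(p,m,yaw,pl,tw=0,s=0):
    C,B=frame(yaw); q=(p-m)@B; b=(p-np.r_[pl,0])@C
    e=np.maximum(cyl(q,.021,-.006,0),-cyl(q,.0165,-.03,.01)); e=np.minimum(e,cyl(q,.019,-.075,-.003)*1)
    e=np.minimum(e,cyl(q,.031,-.032-s,-.005-s))
    a=np.radians(-107)+tw; A=np.array([[np.cos(a),-np.sin(a),0],[np.sin(a),np.cos(a),0],[0,0,1]]); t=q@A
    e=np.minimum(e,box(t,[.085,0,.001-s],[.014,.007,.017])); e=np.minimum(e,box(t,[.06,0,-.0185-s],[.04,.006,.005]))
    return np.minimum(e,box(b,[0,0,.006],[.0675,.06,.006])), q
if __name__=='__main__':
    lo,hi=np.array([.45,-.36,-.05]),np.array([.72,-.1,.17]); P={}
    for n in ('top','scene'):
        d=np.load(n+'0.npy'); p=cloud(n,d,lo,hi); tz=np.median(p[np.abs(p[:,2])<.007][:,2]); print(n,'table z',tz,len(p)); p[:,2]-=tz; P[n]=p[p[:,2]>.007]
    def res(x,names):
        r=[]
        for n in names:
            s=np.r_[x[6:8],0]*(1 if n=='top' else -1) if len(names)==2 else 0
            e,_=sdf(P[n]+s,x[:3],x[3],x[4:6]); r.append(np.clip(e,-.02,.02)/np.sqrt(len(e)))
        r=np.concatenate(r); return np.r_[r, x[6:8]*.1]
    for names in (['top'],['scene'],['top','scene']):
        best=None
        for yaw in (.2,.3,.4):
            x0=np.r_[.595,-.215,.13,yaw,.59,-.235,0,0]
            o=least_squares(res,x0,args=(names,),loss='soft_l1',f_scale=.0001,x_scale=np.r_[[.01]*3,.1,[.01]*4],diff_step=1e-4)
            if best is None or o.cost<best.cost: best=o
        x=best.x; print(names,x.round(4),best.cost)
    np.save('coup.npy',x); C,B=frame(x[3]); a=np.radians(-107)
    print('mouth',x[:3],'tab',x[:3]+B@[.085*np.cos(a),.085*np.sin(a),.001]); print(B.round(3))
    for n in ('top','scene'):
        p=cloud(n,np.load(n+'0.npy'),np.array([.55,.28,.095]),np.array([.63,.36,.2]))
        t=p[p[:,2]>.104]; print(n,'cart top',len(t),t.mean(0),((t.max(0)+t.min(0))/2))
        r=cloud(n,np.load(n+'0.npy'),np.array([.48,.1,.044]),np.array([.68,.4,.053])); print('rack',cv2.minAreaRect((r[:,:2]*1000).astype(np.float32)),np.median(r[:,2]))
E
python3 fit.py
```

```text
top table z -0.00023371094327472405 8170
scene table z 0.0017154537892071927 4806
['top'] [ 0.595  -0.2231  0.1228  0.3113  0.5933 -0.2318  0.      0.    ] 1.6656726355440978e-05
['scene'] [ 0.586  -0.2215  0.1188  0.3166  0.5927 -0.2304  0.      0.    ] 1.7678722034421766e-05
['top', 'scene'] [ 0.5908 -0.2222  0.1213  0.3127  0.5926 -0.2309 -0.0036  0.0007] 3.470523207548483e-05
mouth [ 0.59077641 -0.22215151  0.12130478] tab [ 0.50642627 -0.22548999  0.11130935]
[[ 0.277  0.951 -0.135]
 [-0.855  0.308  0.417]
 [ 0.438  0.     0.899]]
top cart top 170 [0.58963985 0.31499531 0.11079048] [0.5895884  0.31558318 0.11080361]
rack ((541.6826171875, 251.56045532226562), (229.1414794921875, 146.26148986816406), 78.16261291503906) 0.04959231758020496
scene cart top 73 [0.58536065 0.31309929 0.11168223] [0.58761151 0.31584395 0.11151442]
rack ((572.7977294921875, 245.23565673828125), (240.9158172607422, 80.40155029296875), 78.18543243408203) 0.05051184179110722
```

```bash
cat > ov.py <<'E'
from h import *
from fit import frame
def overlay(n,im,x,u0,v0,w,hh,f,tw=0,s=0,shift=0):
    C,B=frame(x[3]); a=np.linspace(0,2*np.pi,60); big=cv2.resize(im[v0:v0+hh,u0:u0+w],None,fx=f,fy=f,interpolation=cv2.INTER_CUBIC)
    def draw(L,c):
        uv=(proj(n,x[:3]+np.array(L)@B.T-shift)-[u0,v0]+.5)*f; cv2.polylines(big,[np.round(uv*16).astype(np.int32)],False,c,1,cv2.LINE_AA,4)
    for r,z,c in ((.021,0,(0,0,255)),(.0165,0,(0,160,255)),(.031,-.005-s,(0,255,0)),(.031,-.032-s,(0,255,0))): draw(np.c_[r*np.cos(a),r*np.sin(a),0*a+z],c)
    t=np.radians(-107)+tw; A=np.array([[np.cos(t),-np.sin(t),0],[np.sin(t),np.cos(t),0],[0,0,1]])
    for z in (-.016,.018): draw(np.array([[.071,-.007,z-s],[.099,-.007,z-s],[.099,.007,z-s],[.071,.007,z-s],[.071,-.007,z-s]])@A.T,(255,0,0))
    return big
if __name__=='__main__':
    x=np.load('coup.npy')
    A=overlay('top',cv2.imread('pics/top0.png'),x,350,170,75,75,5); S=overlay('scene',cv2.imread('pics/scene0.png'),x,325,205,75,75,5)
    cv2.imwrite('pics/ov1.png',np.hstack([A,S]))
E
python3 ov.py
```

```text
(no output)
```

View pics/ov1.png

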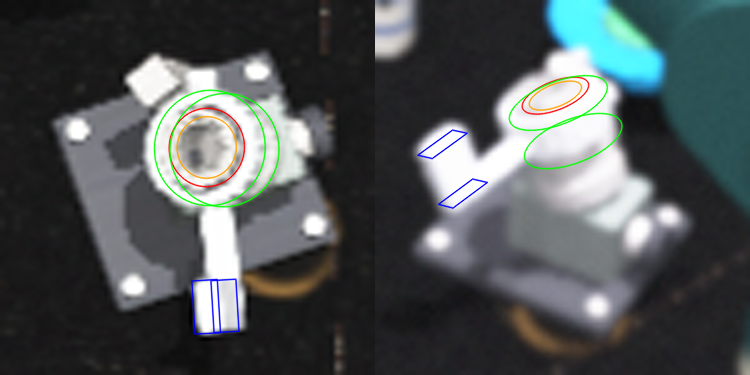

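```bash
cat > fit2.py <<'E'
from fit import *
import sys
def model(q,tw=0,s=0):
    bore=np.minimum(cyl(q,.0135,-.046,.02),cyl(q,.0165,-.003,.02))
    e=np.maximum(np.minimum(cyl(q,.021,-.006,0),cyl(q,.019,-.075,-.003)),-bore)
    e=np.minimum(e,np.maximum(cyl(q,.031,-.032-s,-.005-s),-cyl(q,.0185,-.1,.1)))
    a=np.radians(-107)+tw; A=np.array([[np.cos(a),-np.sin(a),0],[np.sin(a),np.cos(a),0],[0,0,1]]); t=q@A
    return np.minimum(e,np.minimum(box(t,[.085,0,.001-s],[.014,.007,.017]),box(t,[.055,0,-.021-s],[.044,.006,.005])))
def run(P,yaw,x0,tw=0,s=0,fy=True):
    def res(x,use):
        _,B=frame(x[3]); r=[]
        for p,k in zip(P,use): r.append(np.clip(model((p[k]-x[:3])@B,tw,s),-.01,.01)/np.sqrt(k.sum()))
        return np.r_[np.concatenate(r),(x[3]-yaw)*.02]
    x=np.r_[x0,yaw]
    for _ in range(6):
        _,B=frame(x[3]); use=[]
        for p in P:
            q=(p-x[:3])@B; use.append((q[:,2]>-.03)&(q[:,1]<.028)&(np.hypot(q[:,0],q[:,1])>.010)&(np.hypot(q[:,0],q[:,1])<.11)&(p[:,2]>.07))
        o=least_squares(res,x,args=(use,),loss='soft_l1',f_scale=.0001,x_scale=[.01,.01,.01,.1],diff_step=1e-4); x=o.x
    print(x.round(4),[int(k.sum()) for k in use],'med|r|',[float(np.median(np.abs(model((p[k]-x[:3])@B,tw,s))).__round__(4)) for p,k in zip(P,use)]); return x
if __name__=='__main__':
    lo,hi=np.array([.45,-.36,.007]),np.array([.72,-.1,.17]); P=[]
    for n,o in (('top',0),('scene',.0017)):
        p=cloud(n,np.load(n+'0.npy'),lo,hi); p[:,2]-=o; P.append(p)
        k=p[(p[:,2]<.016)]; print(n,'plate rect',cv2.minAreaRect((k[:,:2]*1000).astype(np.float32)),'maxz',np.sort(p[:,2])[-5:].round(4))
    print('top');run(P[:1],.313,[.593,-.222,.127]);print('scene');run(P[1:],.313,[.593,-.222,.127]);print('both');x=run(P,.313,[.593,-.222,.127])
    np.save('coup.npy',x)
    import ov
    A=ov.overlay('top',cv2.imread('pics/top0.png'),x,350,170,75,75,5); S=ov.overlay('scene',cv2.imread('pics/scene0.png'),x,325,205,75,75,5)
    cv2.imwrite('pics/ov2.png',np.hstack([A,S])); _,B=frame(x[3]); a=np.radians(-107); print('tab',x[:3]+B@[.085*np.cos(a),.085*np.sin(a),.001])
E
python3 fit2.py
```

```text
top plate rect ((592.6459350585938, -225.19894409179688), (248.0489501953125, 258.04583740234375), 4.4380316734313965) maxz [0.1336 0.1345 0.135  0.1357 0.136 ]
scene plate rect ((581.55078125, -217.95648193359375), (242.37257385253906, 234.64810180664062), 1.642667531967163) maxz [0.1323 0.1325 0.1328 0.1331 0.1356]
top
[ 0.5897 -0.2194  0.1233  0.3644] [586] med|r| [0.0012]
scene
[ 0.5885 -0.2163  0.1229  0.3748] [477] med|r| [0.0013]
both
[ 0.5889 -0.2179  0.1229  0.3704] [583, 478] med|r| [0.0013, 0.0015]
tab [ 0.50492419 -0.226117    0.11294606]
```

View pics/ov2.png

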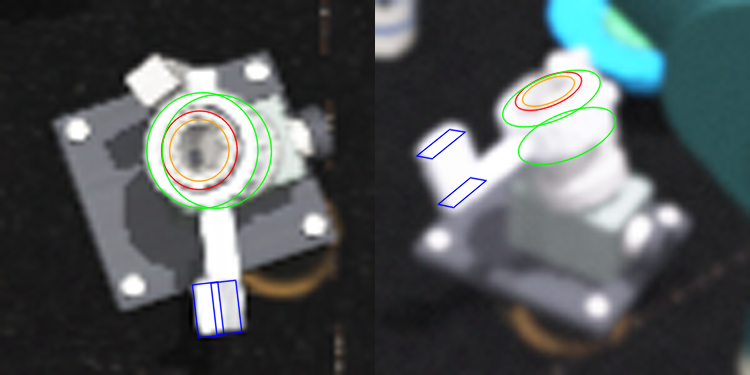

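```bash
cat > mv.py <<'E'
from fit2 import *
M=np.array([.589,-.218,.124]); YAW=.33; _,B=frame(YAW); OFF=ctrl.grip_point_offset
def tabpose(up,s=0,tw=0,flip=1,r=.085):
    """TCP pose: grasp point 'up' m above tab_grip along axis; sleeve s, twist tw"""
    a=np.radians(-107)+tw; p=M+B@[r*np.cos(a),r*np.sin(a),.001-s+up-OFF]
    y=flip*B@[-np.sin(a),np.cos(a),0]; z=-B[:,2]; return p,R.from_matrix(np.c_[np.cross(y,z),y,z])
def cmd(p,Rt,base=None):
    o=ctrl.observe(); p0,R0=(o['position'],R.from_quat(o['orientation'])) if base is None else base
    d=R0.inv().apply(p-np.array(p0))/.4; w=(R0.inv()*Rt).as_rotvec()/np.radians(60)
    return ' '.join('%.3f'%v for v in np.r_[d,w])
def st():
    o=ctrl.observe(); print('t',round(o['t'],2),'p',np.round(o['position'],4),'F',np.round(o['force'],1),'T',np.round(o['ft_torque'],2),'gap',round(o['finger_gap'],4),'gf',round(o['grip_force'],1),'q',np.round(o['joint_positions'],2))
E
python3 - <<'E'
from mv import *
for f in (1,-1): print(f,cmd(*tabpose(.09,flip=f)), tabpose(.09)[0])
E
```

```text
1 0.945 -0.881 0.133 -0.433 0.048 0.350 [ 0.49459182 -0.1932248   0.17808859]
-1 0.945 -0.881 0.133 -0.067 -0.603 -2.583 [ 0.49459182 -0.1932248   0.17808859]
```

Emit:
{"fn": "carry_out", "kwargs": {"deltas": "0.945 -0.881 0.133 -0.433 0.048 0.350 0.2;0.945 -0.881 0.133 -0.433 0.048 0.350 0.2;0.945 -0.881 0.133 -0.433 0.048 0.350 0.2;0.945 -0.881 0.133 -0.433 0.048 0.350 0.2;0.945 -0.881 0.133 -0.433 0.048 0.350 0.2;0.945 -0.881 0.133 -0.433 0.048 0.350 0.2;0.945 -0.881 0.133 -0.433 0.048 0.350 0.2;0.945 -0.881 0.133 -0.433 0.048 0.350 0.2", "grip_force": 60}}

```text
t: 2.1
position: [0.4325, -0.3355, 0.1932]
orientation: [0.974, 0.016, 0.07, 0.214]
force: [1.1, -0.7, -0.2]
finger_gap: 0.0512
grip_force: 0.0
```

```bash
python3 - <<'E'
from mv import *
st(); print(cmd(*tabpose(.06)))
E
```

```text
t 2.1 p [ 0.4325 -0.3355  0.1932] F [ 1.1 -0.7 -0.2] T [0.41 0.04 0.04] gap 0.0512 gf 0.0 q [-0.18  0.45  0.76  2.31  0.03  0.15 -1.1 ]
0.170 -0.338 -0.017 0.000 -0.001 -0.001
```

Emit:
{"fn": "carry_out", "kwargs": {"deltas": "0.170 -0.338 -0.017 0 0 0 0.2;0.170 -0.338 -0.017 0 0 0 0.2;0.170 -0.338 -0.017 0 0 0 0.2;0.170 -0.338 -0.017 0 0 0 0.2;0.170 -0.338 -0.017 0 0 0 0.2;0.170 -0.338 -0.017 0 0 0 0.2"}}

```text
t: 2.7
position: [0.4971, -0.2085, 0.1514]
orientation: [0.974, 0.015, 0.069, 0.214]
force: [-1.0, -0.9, -0.2]
finger_gap: 0.051
grip_force: 0.0
```

```bash
python3 - <<'E'
from mv import *
im,d=vision.grab_frame('top'); cv2.imwrite('pics/t1.png',cv2.resize(im[150:260,330:450],None,fx=4,fy=4,interpolation=cv2.INTER_CUBIC))
im2,d=vision.grab_frame('scene'); cv2.imwrite('pics/t1s.png',np.hstack([cv2.resize(im[160:250,345:435],None,fx=4,fy=4,interpolation=2),cv2.resize(im2[190:280,305:395],None,fx=4,fy=4,interpolation=2)]))
st(); print(cmd(*tabpose(.06)),'|',cmd(*tabpose(.008)))
E
```

```text
t 2.8 p [ 0.4967 -0.2093  0.1517] F [-0.8 -0.3 -0.2] T [ 0.38  0.13 -0.03] gap 0.0512 gf 0.0 q [-0.49  0.59  0.8   2.3  -0.09  0.17 -1.29]
0.006 -0.009 -0.002 0.000 0.001 -0.004 | 0.006 -0.009 0.128 0.000 0.001 -0.004
```

View pics/t1s.png

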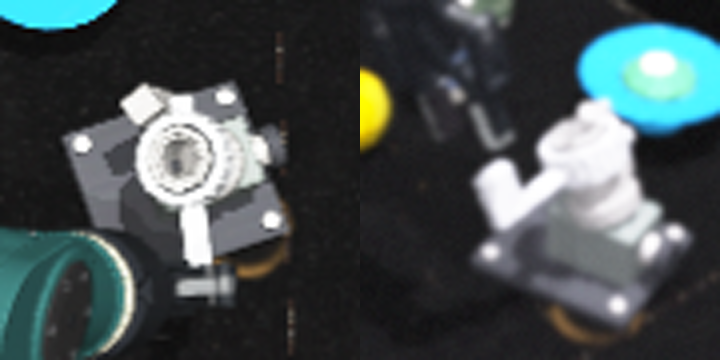

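```bash
python3 - <<'E'
from mv import *
o=ctrl.observe(); p=np.array(o['position']); Q=R.from_quat(o['orientation']).as_matrix()
X=[p+Q@[0,s*.0335,-.005] for s in (1,-1)]+[p]; T,_=tabpose(OFF+.017)
print(Q.round(2))
for n,u0,v0 in (('top',345,160),('scene',305,190)):
    print(n,((proj(n,np.array(X))-[u0,v0])*4).round(0).tolist(),'tab top',((proj(n,T)-[u0,v0])*4).round(0).tolist(),'mouth',((proj(n,M)-[u0,v0])*4).round(0).tolist())
    im,d=vision.grab_frame(n)
    c=cloud(n,d,p-.07,p+.07); q=(c-p)@Q; k=(q[:,2]>-.03)&(q[:,2]<.012)&(np.abs(q[:,0])<.03); q=q[k]
    for s in (1,-1):
        f=q[(q[:,1]*s>.015)]; print(s,len(f), np.percentile(f,[5,50,95],axis=0).round(4).tolist() if len(f) else '')
E
```

```text
[[ 0.99 -0.    0.14]
 [ 0.06 -0.91 -0.42]
 [ 0.13  0.42 -0.9 ]]
top [[222.0, 286.0], [122.0, 293.0], [174.0, 289.0]] tab top [[179.0, 285.0]] mouth [[177.0, 157.0]]
1 0 
-1 0 
scene [[143.0, 143.0], [86.0, 133.0], [116.0, 144.0]] tab top [[127.0, 169.0]] mouth [[217.0, 129.0]]
1 56 [[-0.0112, 0.0278, -0.0288], [-0.0053, 0.0341, -0.0189], [0.0066, 0.041, -0.0075]]
-1 57 [[-0.0107, -0.0318, -0.0274], [-0.0013, -0.0261, -0.0175], [0.0106, -0.0214, -0.0072]]
```

Emit:
{"fn": "carry_out", "kwargs": {"deltas": "0.006 -0.009 0.05 0 0 -0.004 0.2;0.006 -0.009 0.09 0 0 -0.004 0.2;0.006 -0.009 0.128 0 0 -0.004 0.2;0.006 -0.009 0.128 0 0 -0.004 0.2;0.006 -0.009 0.128 0 0 -0.004 0.2"}}

```text
t: 3.4
position: [0.5065, -0.2268, 0.1038]
orientation: [0.974, 0.017, 0.068, 0.214]
force: [-0.2, 0.3, 0.4]
finger_gap: 0.0514
grip_force: 0.0
```

```bash
python3 - <<'E'
from mv import *
st(); print(cmd(*tabpose(.008)))
E
```

```text
t 3.4 p [ 0.5065 -0.2268  0.1038] F [-0.2  0.3  0.4] T [ 0.44  0.16 -0.01] gap 0.0514 gf 0.0 q [-0.4   0.7   0.73  2.3  -0.59  0.08 -0.8 ]
-0.000 0.002 -0.001 -0.000 0.002 0.001
```

Emit:
{"fn": "carry_out", "kwargs": {"deltas": "0 0 0 0 0 0 -1;0 0 0 0 0 0 -1;0 0 0 0 0 0 -1;0 0 0 0 0 0 -1;0 0 0 0 0 0 -1;0 0 0 0 0 0 -1", "grip_force": 60}}

```text
t: 4.0
position: [0.5069, -0.2254, 0.104]
orientation: [0.974, 0.018, 0.068, 0.214]
force: [-1.6, -0.1, 3.7]
finger_gap: 0.0125
grip_force: 62.5
```

```bash
python3 - <<'E'
from mv import *
st(); print(cmd(*tabpose(.008)),'|', cmd(*tabpose(.008,s=.021)))
E
```

```text
t 4.0 p [ 0.5069 -0.2254  0.104 ] F [-1.6 -0.1  3.7] T [ 0.2   0.33 -0.09] gap 0.0125 gf 62.5 q [-0.4   0.7   0.73  2.3  -0.58  0.08 -0.81]
-0.002 0.004 0.001 -0.000 0.001 0.003 | -0.002 0.004 0.053 -0.000 0.001 0.003
```

Emit:
{"fn": "carry_out", "kwargs": {"deltas": "0 0 0.015 0 0 0 -1;0 0 0.03 0 0 0 -1;0 0 0.042 0 0 0 -1;0 0 0.05 0 0 0 -1;0 0 0.05 0 0 0 -1"}}

```text
t: 4.5
position: [0.5093, -0.2337, 0.0859]
orientation: [0.974, 0.017, 0.068, 0.214]
force: [-3.6, 1.9, 7.6]
finger_gap: 0.0127
grip_force: 63.2
```

```bash
python3 - <<'E'
from mv import *
st(); print(cmd(*tabpose(.008,s=.02)))
for k in range(1,7):
    print(k, cmd(*tabpose(.008,s=.02,tw=.1*k),base=tabpose(.008,s=.02)))
E
```

```text
t 4.5 p [ 0.5093 -0.2337  0.0859] F [-3.6  1.9  7.6] T [ 0.32  0.25 -0.07] gap 0.0127 gf 63.2 q [-0.39  0.75  0.74  2.29 -1.24  0.08 -0.16]
-0.001 0.005 0.001 -0.000 0.002 0.003
1 0.001 0.021 -0.000 0.000 -0.000 -0.095
2 0.004 0.042 -0.000 -0.000 -0.000 -0.191
3 0.009 0.063 0.000 -0.000 0.000 -0.286
4 0.017 0.083 -0.000 0.000 -0.000 -0.382
5 0.026 0.102 0.000 0.000 -0.000 -0.477
6 0.037 0.120 -0.000 0.000 -0.000 -0.573
```

Emit:
{"fn": "carry_out", "kwargs": {"deltas": "0.001 0.021 0 0 0 -0.095 -1;0.004 0.042 0 0 0 -0.19 -1;0.004 0.042 0 0 0 -0.19 -1"}}

```text
t: 4.8
position: [0.5111, -0.2488, 0.0935]
orientation: [0.968, 0.115, 0.047, 0.219]
force: [-3.7, 2.3, 7.2]
finger_gap: 0.0129
grip_force: 63.3
```

```bash
python3 - <<'E'
from mv import *
st(); print(cmd(*tabpose(.008,s=.02,tw=.2)))
for k in range(3,7):
    print(k, cmd(*tabpose(.008,s=.02,tw=.1*k),base=tabpose(.008,s=.02,tw=.2)))
E
```

```text
t 4.8 p [ 0.5111 -0.2488  0.0935] F [-3.7  2.3  7.2] T [ 0.43  0.35 -0.02] gap 0.0129 gf 63.3 q [-0.36  0.73  0.75  2.28 -1.12  0.09 -0.04]
-0.002 0.004 0.001 -0.002 0.001 0.004
3 0.001 0.021 0.000 -0.000 0.000 -0.095
4 0.004 0.042 -0.000 0.000 -0.000 -0.191
5 0.009 0.063 0.000 0.000 -0.000 -0.286
6 0.017 0.083 0.000 0.000 -0.000 -0.382
```

Twisting freely; continuing to about 0.57.

Emit:
{"fn": "carry_out", "kwargs": {"deltas": "0.001 0.021 0 0 0 -0.095 -1;0.004 0.042 0 0 0 -0.19 -1;0.009 0.063 0 0 0 -0.286 -1;0.014 0.077 0 0 0 -0.353 -1;0.014 0.077 0 0 0 -0.353 -1;0.014 0.077 0 0 0 -0.353 -1"}}

```text
t: 5.4
position: [0.5229, -0.274, 0.107]
orientation: [0.93, 0.291, 0.006, 0.224]
force: [-3.4, 2.8, 6.8]
finger_gap: 0.0125
grip_force: 63.3
```

```bash
python3 - <<'E'
from mv import *
st(); print(cmd(*tabpose(.008,s=.02,tw=.57)),'|',cmd(*tabpose(.008,s=.013,tw=.57)))
E
```

```text
t 5.4 p [ 0.5229 -0.274   0.107 ] F [-3.4  2.8  6.8] T [0.62 0.45 0.06] gap 0.0125 gf 63.3 q [-0.33  0.72  0.77  2.24 -0.92  0.13  0.17]
-0.004 0.004 0.001 -0.002 0.000 0.003 | -0.004 0.004 -0.016 -0.002 0.000 0.003
```

Emit:
{"fn": "carry_out", "kwargs": {"deltas": "0 0 -0.006 0 0 0 -1;0 0 -0.012 0 0 0 -1;0 0 -0.012 0 0 0 -1"}}

```text
t: 5.7
position: [0.5225, -0.2719, 0.1111]
orientation: [0.93, 0.291, 0.006, 0.224]
force: [-2.7, 1.4, 3.8]
finger_gap: 0.0127
grip_force: 62.7
```

Emit:
{"fn": "carry_out", "kwargs": {"deltas": "0 0 0 0 0 0 0.2;0 0 0 0 0 0 0.2;0 0 0 0 0 0 0.2;0 0 0 0 0 0 0.2;0 0 -0.1 0 0 0 0.2;0 0 -0.2 0 0 0 0.2;0 0 -0.3 0 0 0 0.2;0 0 -0.3 0 0 0 0.2"}}

```text
t: 6.5
position: [0.5078, -0.2212, 0.2222]
orientation: [0.929, 0.292, 0.008, 0.226]
force: [0.3, 0.2, -0.5]
finger_gap: 0.0513
grip_force: 0.0
```

```bash
python3 - <<'E'
from mv import *
st(); o=ctrl.observe()
# cartridge grasp: tool down, y across the rack's row
for n in ('top','scene'):
    im,d=vision.grab_frame(n); np.save(n+'1.npy',d); cv2.imwrite(f'pics/{n}1.png',im)
r=np.radians(78.17); row=np.array([np.cos(r),np.sin(r),0])
P=[cloud(n,np.load(n+'1.npy'),np.array([.45,-.36,.007]),np.array([.72,-.1,.20])) for n in ('top','scene')]
P[1][:,2]-=.0017
for tw,s in ((0,0),(.57,.015)): print(tw);run(P[:1],.33,M,tw,s);run(P[1:],.33,M,tw,s)
for row_ in (row,-row):
  for ax in (np.array([-row[1],row[0],0]),np.array([row[1],-row[0],0])):
    Q=R.from_matrix(np.c_[np.cross(ax,[0,0,-1]),ax,[0,0,-1]]); print(ax.round(2),cmd(np.array([.588,.315,.2]),Q))
  break
E
```

```text
t 6.5 p [ 0.5078 -0.2212  0.2222] F [ 0.3  0.2 -0.5] T [ 0.42  0.11 -0.01] gap 0.0513 gf 0.0 q [-0.73  0.68  1.25  2.23 -0.75  0.44  0.03]
0
[ 0.5881 -0.2144  0.131   0.3304] [364] med|r| [0.0017]
[ 0.588  -0.2166  0.1227  0.3304] [350] med|r| [0.002]
0.57
[ 0.5897 -0.2185  0.1217  0.3234] [412] med|r| [0.001]
[ 0.588  -0.2166  0.1221  0.3304] [355] med|r| [0.001]
[-0.98  0.21  0.  ] 0.906 -0.889 -0.484 0.337 -0.439 2.229
[ 0.98 -0.21  0.  ] 0.906 -0.889 -0.484 0.352 0.270 -0.710
```

Emit:
{"fn": "carry_out", "kwargs": {"deltas": "0.906 -0.889 -0.484 0.352 0.270 -0.710 1;0.906 -0.889 -0.484 0.352 0.270 -0.710 1;0.906 -0.889 -0.484 0.352 0.270 -0.710 1;0.906 -0.889 -0.484 0.352 0.270 -0.710 1;0.906 -0.889 -0.484 0.352 0.270 -0.710 1;0.906 -0.889 -0.484 0.352 0.270 -0.710 1;0.906 -0.889 -0.484 0.352 0.270 -0.710 1;0.906 -0.889 -0.484 0.352 0.270 -0.710 1"}}

```text
t: 7.4
position: [0.5671, 0.1727, 0.2041]
orientation: [0.778, 0.628, -0.0, -0.001]
force: [0.5, -0.1, -0.4]
finger_gap: 0.0857
grip_force: 0.0
```

```bash
python3 - <<'E'
from mv import *
st()
im=cv2.imread('pics/top1.png')[180:265,175:275]; im2=cv2.imread('pics/scene1.png')[150:220,215:300]
cv2.imwrite('pics/c3.png',np.hstack([cv2.resize(im,(400,340),interpolation=2),cv2.resize(im2,(400,340),interpolation=2)]))
ax=np.array([np.sin(np.radians(78.17)),-np.cos(np.radians(78.17)),0]); Q=R.from_matrix(np.c_[np.cross(ax,[0,0,-1]),ax,[0,0,-1]])
print(cmd(np.array([.588,.315,.15]),Q))
for n in ('top','scene'):
    p=cloud(n,np.load(n+'1.npy'),np.array([.55,.28,.07]),np.array([.63,.36,.13])); 
    o=least_squares(lambda x:np.clip(cyl(p-np.r_[x,.0],.02,0,.111),-.01,.01),[.588,.315],loss='soft_l1',f_scale=.001); print(n,o.x,len(p))
E
```

```text
t 7.4 p [0.5671 0.1727 0.2041] F [ 0.5 -0.1 -0.4] T [ 0.03 -0.06  0.  ] gap 0.0857 gf 0.0 q [-0.99  0.64  0.93  1.96 -0.67  0.89  0.09]
0.359 -0.024 0.136 -0.002 -0.001 -0.005
top [0.59072059 0.31569045] 227
scene [0.58796428 0.31859701] 152
```

View pics/c3.png

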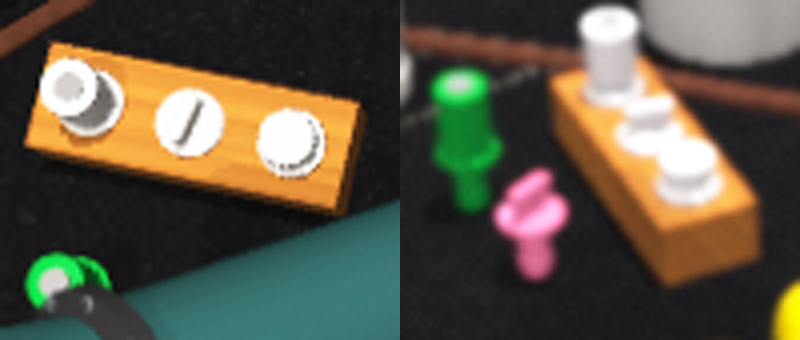

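```bash
python3 - <<'E'
from mv import *
ax=np.array([np.sin(np.radians(78.17)),-np.cos(np.radians(78.17)),0]); Q=R.from_matrix(np.c_[np.cross(ax,[0,0,-1]),ax,[0,0,-1]])
print(cmd(np.array([.5895,.317,.15]),Q));print(cmd(np.array([.5895,.317,.068]),Q))
E
```

```text
0.364 -0.021 0.136 -0.002 -0.001 -0.005
0.364 -0.021 0.341 -0.002 -0.001 -0.005
```

Emit:
{"fn": "carry_out", "kwargs": {"deltas": "0.364 -0.021 0.136 0 0 -0.005 1;0.364 -0.021 0.136 0 0 -0.005 1;0.364 -0.021 0.136 0 0 -0.005 1;0.364 -0.021 0.136 0 0 -0.005 1;0.364 -0.021 0.136 0 0 -0.005 1;0.364 -0.021 0.136 0 0 -0.005 1"}}

```text
t: 8.0
position: [0.5888, 0.3139, 0.1502]
orientation: [0.776, 0.63, -0.001, -0.0]
force: [-0.6, -1.0, 0.1]
finger_gap: 0.0857
grip_force: 0.0
```

```bash
python3 - <<'E'
from mv import *
st()
ax=np.array([np.sin(np.radians(78.17)),-np.cos(np.radians(78.17)),0]); Q=R.from_matrix(np.c_[np.cross(ax,[0,0,-1]),ax,[0,0,-1]])
print(cmd(np.array([.5895,.317,.15]),Q));print(cmd(np.array([.5895,.317,.068]),Q))
E
```

```text
t 8.0 p [0.5888 0.3139 0.1502] F [-0.6 -1.   0.1] T [-0.03 -0.    0.02] gap 0.0857 gf 0.0 q [-1.09  0.79  0.87  1.83 -0.76  0.9  -0.07]
0.008 0.000 0.000 -0.001 0.001 -0.000
0.008 0.001 0.205 -0.001 0.001 -0.000
```

Emit:
{"fn": "carry_out", "kwargs": {"deltas": "0.004 0 0.1 0 0 0 1;0.004 0 0.205 0 0 0 1;0.004 0 0.205 0 0 0 1;0.004 0 0.205 0 0 0 -1;0.004 0 0.205 0 0 0 -1;0.004 0 0.205 0 0 0 -1;0.004 0 0.205 0 0 0 -1;0.004 0 0.205 0 0 0 -1", "grip_force": 50}}

```text
t: 8.8
position: [0.5903, 0.3183, 0.0713]
orientation: [0.775, 0.632, 0.002, -0.0]
force: [-0.6, -0.8, 7.2]
finger_gap: 0.0385
grip_force: 50.4
```

```bash
python3 - <<'E'
from mv import *
st()
E
```

```text
t 8.8 p [0.5903 0.3183 0.0713] F [-0.6 -0.8  7.2] T [-0.15  0.26 -0.02] gap 0.0385 gf 50.4 q [-1.04  0.87  0.77  1.86 -0.86  0.78  0.  ]
```

Emit:
{"fn": "carry_out", "kwargs": {"deltas": "0 0 -0.1 0 0 0 -1;0 0 -0.2 0 0 0 -1;0 0 -0.3 0 0 0 -1;0 0 -0.4 0 0 0 -1;0 0 -0.47 0 0 0 -1;0 0 -0.47 0 0 0 -1"}}

```text
t: 9.4
position: [0.5918, 0.3182, 0.2621]
orientation: [0.775, 0.632, 0.005, 0.001]
force: [0.1, -0.9, -2.9]
finger_gap: 0.0387
grip_force: 52.4
```

```bash
cat >> mv.py <<'E'
M=np.array([.589,-.2177,.122]); YAW=.325; _,B=frame(YAW); SH=.0213
import os
def sockpose(h,base=None,dx=0,dy=0):
    """TCP pose with shoulder h above mouth; tool orientation = minimal tilt of stored Q0"""
    Q0=np.load('Q0.npy'); z=-B[:,2]; a=np.cross(Q0[:,2],z); an=np.arcsin(np.linalg.norm(a)); Qt=R.from_rotvec(a/np.linalg.norm(a)*an)*R.from_matrix(Q0)
    return M+B@[dx,dy,h+SH],Qt
E
python3 - <<'E'
from mv import *
st(); np.save('Q0.npy',R.from_quat(ctrl.observe()['orientation']).as_matrix()); print(cmd(*sockpose(.06)),sockpose(.06)[0])
E
```

```text
t 9.4 p [0.5918 0.3182 0.2621] F [ 0.1 -0.9 -2.9] T [-0.01 -0.06  0.02] gap 0.0387 gf 52.4 q [-1.16  0.68  0.98  1.74 -0.64  1.07 -0.17]
-1.238 0.218 0.161 -0.213 -0.380 0.000 [ 0.57761997 -0.18392613  0.19507196]
```

Emit:
{"fn": "carry_out", "kwargs": {"deltas": "-1 0.176 0.1 -0.213 -0.38 0 -1;-1 0.176 0.1 -0.213 -0.38 0 -1;-1 0.176 0.1 -0.213 -0.38 0 -1;-1 0.176 0.1 -0.213 -0.38 0 -1;-1 0.176 0.1 -0.213 -0.38 0 -1;-1 0.176 0.1 -0.213 -0.38 0 -1;-1 0.176 0.1 -0.213 -0.38 0 -1;-1 0.176 0.1 -0.213 -0.38 0 -1"}}

```text
t: 10.2
position: [0.5758, -0.0808, 0.2159]
orientation: [0.755, 0.616, -0.084, 0.209]
force: [0.5, -0.5, -2.3]
finger_gap: 0.0388
grip_force: 52.4
```

```bash
python3 - <<'E'
from mv import *
st(); print(cmd(*sockpose(.06)))
E
```

```text
t 10.2 p [ 0.5758 -0.0808  0.2159] F [ 0.5 -0.5 -2.3] T [ 0.62  0.11 -0.01] gap 0.0388 gf 52.4 q [-0.9   0.69  1.1   2.1  -0.34  0.54  0.11]
-0.210 0.033 0.155 -0.008 0.005 0.006
```

Emit:
{"fn": "carry_out", "kwargs": {"deltas": "-0.21 0.033 0.155 -0.008 0.005 0.006 -1;-0.21 0.033 0.155 -0.008 0.005 0.006 -1;-0.21 0.033 0.155 -0.008 0.005 0.006 -1;-0.21 0.033 0.155 -0.008 0.005 0.006 -1;-0.21 0.033 0.155 -0.008 0.005 0.006 -1"}}

```text
t: 10.7
position: [0.5787, -0.1814, 0.1957]
orientation: [0.756, 0.615, -0.078, 0.211]
force: [1.1, 1.2, -2.4]
finger_gap: 0.039
grip_force: 52.4
```

```bash
python3 - <<'E'
from mv import *
T=[]
for n,u0,v0 in (('top',350,165),('scene',310,180)):
    im,d=vision.grab_frame(n); np.save(n+'2.npy',d); b=cv2.resize(im[v0:v0+90,u0:u0+90],None,fx=4,fy=4,interpolation=2)
    o=ctrl.observe(); p=np.array(o['position']); Q=R.from_quat(o['orientation']).as_matrix()
    for h in (SH,SH+.045): cv2.circle(b,tuple(int(v) for v in ((proj(n,p+Q@[0,0,h])-[u0,v0]+.5)*4)[0]),3,(0,0,255),-1)
    cv2.circle(b,tuple(int(v) for v in ((proj(n,M)-[u0,v0]+.5)*4)[0]),3,(0,255,0),-1); T.append(b)
    c=cloud(n,d,p-.09,p+.09); q=(c-p)@Q
    k=(q[:,2]>SH+.006)&(q[:,2]<SH+.040)&(np.hypot(q[:,0],q[:,1])<.025); s=q[k]
    if len(s)>15:
        f=least_squares(lambda x:np.hypot(s[:,0]-x[0]-x[2]*(s[:,2]-.04),s[:,1]-x[1]-x[3]*(s[:,2]-.04))-.012,[0,0,0,0],loss='soft_l1',f_scale=.001); print(n,'spigot offset/tilt in tool',f.x.round(4),len(s),'tipz',np.sort(q[np.hypot(q[:,0],q[:,1])<.02][:,2])[-5:])
cv2.imwrite('pics/i1.png',np.hstack(T)); st(); print(cmd(*sockpose(.06)))
E
```

```text
scene spigot offset/tilt in tool [-0.001  -0.0003  0.0308 -0.0129] 82 tipz [0.0953823  0.10113383 0.10334535 0.10513116 0.10533754]
t 10.8 p [ 0.5796 -0.1802  0.1959] F [ 0.5 -0.9 -1.8] T [0.68 0.2  0.01] gap 0.039 gf 52.4 q [-0.65  0.66  0.98  2.11 -0.35  0.41  0.26]
-0.009 -0.004 0.005 0.002 -0.001 0.002
```

View pics/i1.png

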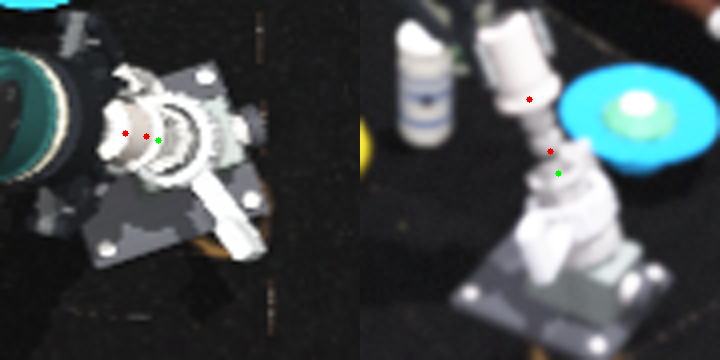

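Emit:
{"fn": "carry_out", "kwargs": {"deltas": "-0.009 -0.004 0.02 0 0 0 -1;-0.009 -0.004 0.04 0 0 0 -1;-0.009 -0.004 0.055 0 0 0 -1;-0.009 -0.004 0.068 0 0 0 -1;-0.009 -0.004 0.068 0 0 0 -1;-0.009 -0.004 0.068 0 0 0 -1"}}

```text
t: 11.4
position: [0.5816, -0.1948, 0.1721]
orientation: [0.756, 0.615, -0.077, 0.211]
force: [1.7, 5.6, -2.3]
finger_gap: 0.0392
grip_force: 53.7
```

```bash
python3 - <<'E'
from mv import *
st(); print(cmd(*sockpose(.035)),'in B',((np.array(ctrl.observe()['position'])-M)@B-[0,0,SH]).round(4))
E
```

```text
t 11.4 p [ 0.5816 -0.1948  0.1721] F [ 1.7  5.6 -2.3] T [ 2.07 -0.21  0.51] gap 0.0392 gf 53.7 q [-0.58  0.68  0.91  2.12 -0.37  0.35  0.28]
0.000 -0.001 -0.002 0.002 -0.003 0.000 in B [0.0003 0.0003 0.0343]
```

```bash
python3 - <<'E'
from mv import *
b=sockpose(.035); print(cmd(*sockpose(.035,dx=-.002),base=b)); print(cmd(*sockpose(.022,dx=-.002),base=b))
F=np.array(ctrl.observe()['force'])-[.5,-.9,-2]; print('F in B',(F@B).round(1))
E
```

```text
0.004 -0.003 0.000 0.000 0.000 0.000
0.004 -0.003 0.033 0.000 0.000 0.000
F in B [-5.3  3.2  2.3]
```

Emit:
{"fn": "carry_out", "kwargs": {"deltas": "0.005 -0.001 0 0 0 0 -1;0.005 -0.001 0.01 0 0 0 -1;0.005 -0.001 0.02 0 0 0 -1;0.005 -0.001 0.03 0 0 0 -1;0.005 -0.001 0.03 0 0 0 -1"}}

```text
t: 11.9
position: [0.583, -0.1996, 0.1608]
orientation: [0.756, 0.614, -0.078, 0.212]
force: [3.5, 3.0, -6.5]
finger_gap: 0.0391
grip_force: 53.4
```

```bash
python3 - <<'E'
from mv import *
st(); print('in B',((np.array(ctrl.observe()['position'])-M)@B-[0,0,SH]).round(4))
F=np.array(ctrl.observe()['force'])-[.5,-.9,-2]; print('F in B',(F@B).round(1)); print('rot err',cmd(*sockpose(.022)))
E
```

```text
t 11.9 p [ 0.583  -0.1996  0.1608] F [ 3.5  3.  -6.5] T [ 1.9  -0.49  0.47] gap 0.0391 gf 53.4 q [-0.55  0.7   0.89  2.12 -0.38  0.33  0.29]
in B [-0.0001  0.0001  0.0219]
F in B [-4.4  4.1 -2.9]
rot err -0.000 -0.000 -0.000 0.002 -0.001 -0.001
```

Emit:
{"fn": "carry_out", "kwargs": {"deltas": "0.005 0.001 0 0 0 0 -1;0.005 0.001 0.01 0 0 0 -1;0.005 0.001 0.02 0 0 0 -1;0.005 0.001 0.03 0 0 0 -1;0.005 0.001 0.036 0 0 0 -1;0.005 0.001 0.036 0 0 0 -1"}}

```text
t: 12.5
position: [0.5851, -0.205, 0.1476]
orientation: [0.756, 0.614, -0.078, 0.212]
force: [2.4, 2.0, -4.9]
finger_gap: 0.0389
grip_force: 53.5
```

```bash
python3 - <<'E'
from mv import *
st(); print('in B',((np.array(ctrl.observe()['position'])-M)@B-[0,0,SH]).round(4))
F=np.array(ctrl.observe()['force'])-[.5,-.9,-2]; print('F in B',(F@B).round(1)); print('rot err',cmd(*sockpose(.008)))
E
```

```text
t 12.5 p [ 0.5851 -0.205   0.1476] F [ 2.4  2.  -4.9] T [ 1.31 -0.28  0.36] gap 0.0389 gf 53.5 q [-0.52  0.71  0.86  2.12 -0.39  0.3   0.29]
in B [-0.0007  0.0004  0.0076]
F in B [-3.2  2.7 -1.7]
rot err -0.002 0.000 -0.001 0.002 0.001 -0.002
```

Going in smoothly; pressing the last 8 mm plus a little overtravel.

Emit:
{"fn": "carry_out", "kwargs": {"deltas": "0.003 0.001 0.008 0 0 0 -1;0.003 0.001 0.016 0 0 0 -1;0.003 0.001 0.022 0 0 0 -1;0.003 0.001 0.027 0 0 0 -1;0.003 0.001 0.030 0 0 0 -1;0.003 0.001 0.030 0 0 0 -1"}}

```text
t: 13.1
position: [0.5862, -0.2082, 0.1398]
orientation: [0.757, 0.613, -0.077, 0.21]
force: [-12.5, 19.1, 36.7]
finger_gap: 0.0393
grip_force: 57.4
```

```bash
python3 - <<'E'
from mv import *
st(); print('in B',((np.array(ctrl.observe()['position'])-M)@B-[0,0,SH]).round(4))
F=np.array(ctrl.observe()['force'])-[.5,-.9,-2]; print('F in B',(F@B).round(1)); print('rot err',cmd(*sockpose(.0)))
E
```

```text
t 13.1 p [ 0.5862 -0.2082  0.1398] F [-12.5  19.1  36.7] T [ 1.06  1.57 -0.52] gap 0.0393 gf 57.4 q [-0.5   0.72  0.84  2.12 -0.4   0.29  0.3 ]
in B [-0.0011  0.0004 -0.0009]
F in B [-3.8 -6.  44.9]
rot err -0.003 0.001 -0.002 0.000 -0.002 -0.004
```

Emit:
{"fn": "carry_out", "kwargs": {"deltas": "0 0 -0.008 0 0 0 -1;0 0 -0.008 0 0 0 0.6;0 0 -0.008 0 0 0 0.6;0 0 -0.008 0 0 0 0.6;0 0 -0.06 0 0 0 0.6;0 0 -0.15 0 0 0 0.6;0 0 -0.25 0 0 0 0.6;0 0 -0.25 0 0 0 0.6"}}

```text
t: 13.9
position: [0.5758, -0.1659, 0.2298]
orientation: [0.756, 0.615, -0.076, 0.214]
force: [0.3, -0.7, -0.6]
finger_gap: 0.068
grip_force: 0.0
```

```bash
cat > chk.py <<'E'
from mv import *
import sys
k=sys.argv[1]; T=[]; tw,s=float(sys.argv[2]),float(sys.argv[3])
for n,u0,v0 in (('top',350,165),('scene',310,180)):
    im,d=vision.grab_frame(n); np.save(n+k+'.npy',d); T.append(cv2.resize(im[v0:v0+90,u0:u0+90],None,fx=4,fy=4,interpolation=2))
    c=cloud(n,d,M-.12,M+.12); c[:,2]-=.0017*(n=='scene'); q=(c-M)@B; r=np.hypot(q[:,0],q[:,1])
    g=q[(q[:,2]>.01)&(r<.035)]; print(n,'cart top h',np.percentile(g[:,2],[90,97]).round(4),'axis',np.median(g[g[:,2]>.055],0).round(4) if (g[:,2]>.055).any() else '',len(g))
    a=np.linspace(-130,-50,161); t=q[(r>.074)&(r<.097)&(q[:,2]>-.03)&(q[:,1]<-.04)]; e=[]
    for twi in np.arange(-.05,.66,.01):
        for si in np.arange(0,.0201,.0025):
            A=np.radians(-107)+twi; Rm=np.array([[np.cos(A),-np.sin(A),0],[np.sin(A),np.cos(A),0],[0,0,1]]); e.append((np.abs(box(t@Rm,[.085,0,.001-si],[.014,.007,.017])).clip(0,.008).mean(),round(twi,2),si))
    print('tab (res,twist,s)',min(e),len(t))
cv2.imwrite(f'pics/k{k}.png',np.hstack(T)); st()
for f in (1,-1): print(f,cmd(*tabpose(.09,s=s,tw=tw,flip=f)))
E
python3 chk.py 3 .57 .015
```

```text
top cart top h [0.0632 0.0643] axis [ 0.0012 -0.0005  0.0604] 260
tab (res,twist,s) (np.float64(0.001147537227867793), np.float64(0.57), np.float64(0.015)) 68
scene cart top h [0.062  0.0639] axis [ 0.0027 -0.0064  0.0611] 269
tab (res,twist,s) (np.float64(0.001409121832389007), np.float64(0.56), np.float64(0.015)) 66
t 14.0 p [ 0.5737 -0.1667  0.2269] F [-1.4  0.6 -0.4] T [0.44 0.18 0.02] gap 0.0681 gf 0.0 q [-0.73  0.63  1.06  2.1  -0.32  0.47  0.23]
1 -0.159 -0.149 0.150 0.003 -0.001 0.731
-1 -0.159 -0.149 0.150 0.001 0.004 -2.269
```

View pics/k3.png

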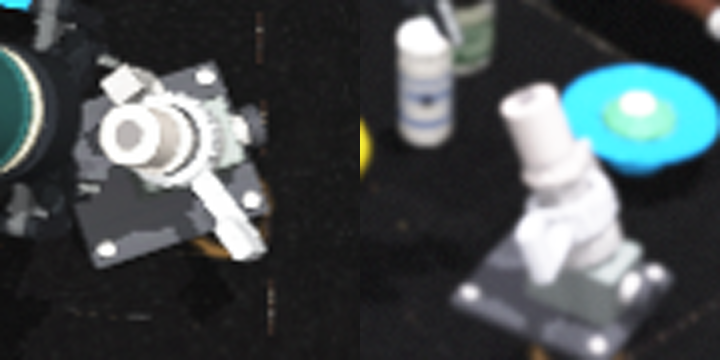

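```bash
python3 - <<'E'
from mv import *
print(cmd(*tabpose(.13,s=.015,tw=.57,r=.088)))
E
```

```text
-0.165 -0.154 0.050 0.003 -0.001 0.731
```

Emit:
{"fn": "carry_out", "kwargs": {"deltas": "-0.165 -0.154 0.02 0 0 0.731 0.2;-0.165 -0.154 0.02 0 0 0.731 0.2;-0.165 -0.154 0.05 0 0 0.731 0.2;-0.165 -0.154 0.05 0 0 0.731 0.2;-0.165 -0.154 0.05 0 0 0.731 0.2;-0.165 -0.154 0.05 0 0 0.731 0.2;-0.165 -0.154 0.05 0 0 0.731 0.2"}}

```text
t: 14.7
position: [0.5007, -0.2254, 0.219]
orientation: [0.931, 0.288, 0.005, 0.226]
force: [0.4, -0.3, 0.2]
finger_gap: 0.0513
grip_force: 0.0
```

```bash
python3 - <<'E'
from mv import *
st(); print(cmd(*tabpose(.13,s=.015,tw=.57,r=.088)));print(cmd(*tabpose(.008,s=.015,tw=.57,r=.088)))
E
```

```text
t 14.7 p [ 0.5007 -0.2254  0.219 ] F [ 0.4 -0.3  0.2] T [ 0.47  0.1  -0.03] gap 0.0513 gf 0.0 q [-0.69  0.63  1.18  2.24 -0.61  0.39 -0.11]
0.003 0.001 -0.002 0.001 0.001 0.002
0.004 0.001 0.303 0.001 0.001 0.002
```

Emit:
{"fn": "carry_out", "kwargs": {"deltas": "0.003 0.001 0.1 0 0 0 0.2;0.003 0.001 0.2 0 0 0 0.2;0.003 0.001 0.27 0 0 0 0.2;0.003 0.001 0.302 0 0 0 0.2;0.003 0.001 0.302 0 0 0 0.2;0.003 0.001 0.302 0 0 0 0.2"}}

```text
t: 15.3
position: [0.5195, -0.275, 0.1114]
orientation: [0.931, 0.287, 0.006, 0.225]
force: [-0.0, -1.7, -0.3]
finger_gap: 0.0511
grip_force: 0.0
```

```bash
python3 - <<'E'
from mv import *
st(); print(cmd(*tabpose(.008,s=.015,tw=.57,r=.088)))
E
```

```text
t 15.3 p [ 0.5195 -0.275   0.1114] F [-0.  -1.7 -0.3] T [ 0.45  0.15 -0.01] gap 0.0511 gf 0.0 q [-0.32  0.7   0.75  2.24 -0.77  0.11  0.02]
-0.001 -0.002 0.003 0.001 -0.001 0.000
```

Emit:
{"fn": "carry_out", "kwargs": {"deltas": "0 0 0 0 0 0 -1;0 0 0 0 0 0 -1;0 0 0 0 0 0 -1;0 0 0 0 0 0 -1;0 0 0 0 0 0 -1;0 0 0 0 0 0 -1", "grip_force": 70}}

```text
t: 15.9
position: [0.5195, -0.2739, 0.1112]
orientation: [0.931, 0.287, 0.007, 0.225]
force: [-3.3, 3.3, 4.4]
finger_gap: 0.0127
grip_force: 70.5
```

Emit:
{"fn": "carry_out", "kwargs": {"deltas": "0 0 0.005 0 0 0 -1;0 0 0.01 0 0 0 -1;0 0 0.013 0 0 0 -1;0 0 0.013 0 0 0 -1"}}

```text
t: 16.3
position: [0.52, -0.2762, 0.1065]
orientation: [0.931, 0.287, 0.007, 0.225]
force: [-3.9, 4.9, 8.5]
finger_gap: 0.013
grip_force: 71.1
```

```bash
python3 - <<'E'
from mv import *
st(); print(cmd(*tabpose(.008,s=.02,tw=.57,r=.088)))
b=tabpose(.008,s=.02,tw=.57,r=.088)
for tw in (.45,.3,.15,.03,0): print(tw, cmd(*tabpose(.008,s=.02,tw=tw,r=.088),base=b))
E
```

```text
t 16.3 p [ 0.52   -0.2762  0.1065] F [-3.9  4.9  8.5] T [1.06 0.39 0.26] gap 0.013 gf 71.1 q [-0.3   0.71  0.74  2.24 -0.78  0.1   0.04]
-0.002 0.001 0.003 -0.000 -0.001 -0.000
0.45 0.002 -0.026 0.000 0.000 0.000 0.115
0.3 0.008 -0.059 0.000 0.000 0.000 0.258
0.15 0.019 -0.090 0.000 0.000 0.000 0.401
0.03 0.031 -0.113 -0.000 0.000 0.000 0.516
0 0.035 -0.119 -0.000 0.000 0.000 0.544
```

Emit:
{"fn": "carry_out", "kwargs": {"deltas": "0.002 -0.026 0 0 0 0.115 -1;0.008 -0.059 0 0 0 0.258 -1;0.019 -0.09 0 0 0 0.401 -1;0.031 -0.113 0 0 0 0.516 -1;0.031 -0.113 0 0 0 0.516 -1;0.031 -0.113 0 0 0 0.516 -1"}}

```text
t: 16.9
position: [0.506, -0.2364, 0.0861]
orientation: [0.974, 0.028, 0.066, 0.215]
force: [-4.9, 5.3, 8.2]
finger_gap: 0.0127
grip_force: 71.1
```

```bash
python3 - <<'E'
from mv import *
st(); print(cmd(*tabpose(.008,s=.02,tw=.03,r=.088)),'|',cmd(*tabpose(.008,s=.0,tw=.03,r=.088)))
E
```

```text
t 16.9 p [ 0.506  -0.2364  0.0861] F [-4.9  5.3  8.2] T [0.87 0.41 0.04] gap 0.0127 gf 71.1 q [-0.38  0.75  0.74  2.3  -1.35  0.08 -0.02]
-0.000 0.001 0.003 0.000 -0.001 -0.001 | -0.000 0.001 -0.047 0.000 -0.001 -0.001
```

Emit:
{"fn": "carry_out", "kwargs": {"deltas": "0 0 -0.012 0 0 0 -1;0 0 -0.024 0 0 0 -1;0 0 -0.036 0 0 0 -1;0 0 -0.048 0 0 0 -1;0 0 -0.051 0 0 0 -1;0 0 -0.051 0 0 0 -1"}}

```text
t: 17.5
position: [0.5036, -0.2281, 0.1042]
orientation: [0.974, 0.028, 0.066, 0.215]
force: [-2.8, 3.4, 4.3]
finger_gap: 0.0128
grip_force: 70.3
```

Emit:
{"fn": "carry_out", "kwargs": {"deltas": "0 0 0 0 0 0 0.2;0 0 0 0 0 0 0.2;0 0 0 0 0 0 0.2;0 0 0 0 0 0 0.2;0 0 -0.1 0 0 0 0.2;0 0 -0.2 0 0 0 0.2;0 0 -0.3 0 0 0 0.2;0 0 -0.3 0 0 0 0.2"}}

```text
t: 18.3
position: [0.4893, -0.1737, 0.2119]
orientation: [0.974, 0.033, 0.067, 0.214]
force: [0.4, -0.2, -0.5]
finger_gap: 0.0511
grip_force: 0.0
```

```bash
python3 chk.py 4 0 0
```

```text
top cart top h [0.0625 0.064 ] axis [ 0.0019 -0.0006  0.0603] 263
tab (res,twist,s) (np.float64(0.0005585920391248283), np.float64(0.04), np.float64(0.005)) 35
scene cart top h [0.0618 0.0636] axis [ 0.0022 -0.006   0.0609] 266
tab (res,twist,s) (np.float64(0.0048283978219884295), np.float64(0.02), np.float64(0.0)) 180
t 18.4 p [ 0.4876 -0.1779  0.2123] F [-0.4  0.5 -0.2] T [0.38 0.18 0.05] gap 0.0514 gf 0.0 q [-0.85  0.76  1.36  2.29 -0.91  0.49 -0.41]
1 0.004 -0.005 0.099 0.001 -0.003 0.029
-1 0.004 -0.005 0.099 0.005 0.001 -2.971
```

View pics/k4.png

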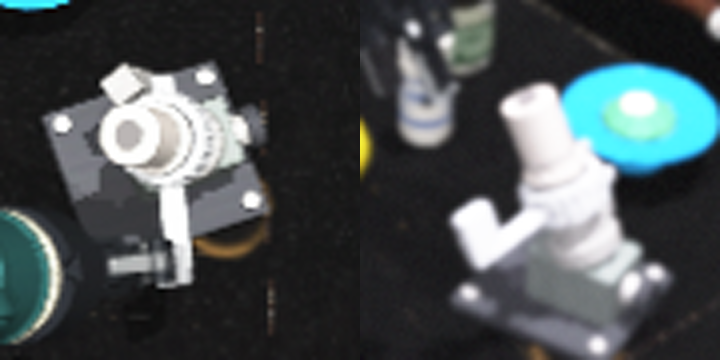

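Emit:
{"fn": "carry_out", "kwargs": {"deltas": "0 -0.12 -0.05 0 0 0 0.2;0 -0.24 -0.1 0 0 0 0.2;0 -0.3 -0.1 0 0 0 0.2;0 -0.3 -0.1 0 0 0 0.2;0 -0.3 -0.1 0 0 0 0.2"}}

```text
t: 18.9
position: [0.478, -0.0546, 0.1974]
orientation: [0.974, 0.027, 0.067, 0.216]
force: [0.8, -0.6, 0.4]
finger_gap: 0.0511
grip_force: 0.0
```

```bash
python3 chk.py 5 0 0; python3 - <<'E'
from mv import *
for k in '05':
  for n in ('top','scene'):
    c=cloud(n,np.load(n+k+'.npy'),np.array([.47,-.26,.09]),np.array([.53,-.17,.16])); q=(c-M)@B; r=np.hypot(q[:,0],q[:,1]); q=q[(r>.074)&(r<.096)]; print(k,n,len(q),'tab top h',np.percentile(q[:,2],[50,75,90,97]).round(4))
E
```

```text
top cart top h [0.0623 0.064 ] axis [0.0016 0.0001 0.0596] 263
tab (res,twist,s) (np.float64(0.0014386342114655918), np.float64(0.04), np.float64(0.0)) 79
scene cart top h [0.0619 0.0632] axis [ 0.0033 -0.0054  0.0614] 269
tab (res,twist,s) (np.float64(0.0020672864509139618), np.float64(0.01), np.float64(0.0)) 96
t 19.0 p [ 0.478  -0.0556  0.1979] F [-0.  -0.2 -0.4] T [0.39 0.16 0.01] gap 0.0511 gf 0.0 q [-1.12  0.79  1.35  2.32 -0.76  0.52 -0.8 ]
1 0.008 0.288 0.198 0.002 -0.001 0.024
-1 0.008 0.288 0.198 0.002 0.003 -2.976
0 top 76 tab top h [0.0142 0.017  0.0194 0.0206]
0 scene 93 tab top h [0.0022 0.0136 0.0194 0.0207]
5 top 76 tab top h [0.0144 0.0167 0.0194 0.0207]
5 scene 90 tab top h [0.0025 0.0141 0.0196 0.021 ]
```

```bash
python3 -c "
from station import ctrl
print(ctrl.sign_off())"
```

```text
the job is handed in; nothing more can be done
None
```

The job is handed in at 19 s: the cartridge is fully home in the socket, the sleeve is back to within 0.04 rad of its starting twist and fully forward, so the cartridge should be locked (I did not tug it to test), and the robot is clear of everything, with no contact felt or seen with the caps or other items.

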